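# Set a study cast on the photo stand and bring the camera round to the front view

## Robot

A 6-joint arm with a two-finger parallel gripper is mounted at the origin on the work surface. World frame = base frame: x ahead of the robot, y to its left, z up, the work surface at z = 0. Lengths are in m, angles in rad, forces in N, time in s.
With the tool pointing down it reaches from about 0.375 to 0.75 m from the base axis. Payload 9 kg.
Tool frame: the origin (TCP) lies midway between the tips of the shut fingers; the grasp point (between the pads) lies 19 mm behind it (arm.pinch_z is the distance from the TCP to the grasp point, in m); y points along the fingers, z is the direction in which the jaws open and shut, and the axes are right-handed (so a half turn about y gives the same grasp; the last joint's range is limited). The gripper opens to 85 mm and grips with 20 to 120 N. Pads are 22 mm wide; open, the fingers measure 114 mm over their backs; the gripper's body (76 mm by 85 mm) begins 54 mm behind the grasp point. The pads swing forward as they close: fully open they stand 13 mm farther back than shut.
Start: joints at [0.97, 0.104, 0.097, 1.564, 0, 1.353], TCP at [0.224, 0.557, 0.231] pointing down, gripper open.
Joint ranges: [-2.99, 2.99], [-0.84, 1.86], [-1.1, 1.16], [-1.84, 2.11], [-1.51, 1.56], [-3.14, 3.14]. Speed limits (rad/s): [2.22, 2.22, 2.57, 3.14, 3.14, 3.14].

## Interface

Orientations are given as a 3x3 rotation matrix whose columns are the frame's x, y, z axes.
In Python, from plant import arm, optics, workorder, finder gives the robot as it stands.
- The arm moves only by the shell command python3 -m inch 'ROWS' [FORCE]. ROWS is text: rows parted by semicolons, each of 7 numbers parted by spaces: the turn, a rotation vector about the tool's x, y, z in units of 180 degrees (1.0 is 180 degrees), then the shift along the tool's x, y, z in units of 0.3 m (1.0 is 0.3 m), then the closure, from 0 (fully open) to 1 (shut). A call has 1 to 12 rows; each row is the pose to reach, as a shift and turn from the pose measured when the call began, along the tool's axes at that moment, turning the shorter way round; what a row does not reach only later rows make up. A row lasts 1/8 s, in which the tool goes at most 62.5 mm and 10.7 degrees, less where a joint would pass 70% of its speed; a pose out of reach is approached as far as the arm can. A call with a number of a shift or a turn outside -1 to 1 is refused whole. A call with a gripper value outside its range is refused whole. The fingers move at their own pace and stop on an object; FORCE is the grip in N (left out, the last holds). Time passes only in rows, so rows that repeat a pose let the fingers close. It gives the time, the measured TCP pose, the force and the opening at its end, in the units of the state.
- arm.state(): the state, without advancing time (a new reading comes with each control period).
- optics.camera(name): name is "scene" or "top"; returns the picture (400x640x3 uint8, red, green, blue); there is no depth.
- optics.camera_params(name): a dict with "intrinsics" (3x3 intrinsics, pixels), "D" ([k1, k2, p1, p2, k3] as OpenCV has them; the pictures are not rectified), "world_to_cam" (4x4, takes a point from world to camera coordinates). Camera axes: x right, y down, z forward; pixel columns grow to the right and rows downward; lengths in m; the calibration is good to about 2 mm. A picture is of the moment at which its call begins. camera_params takes no time and is no camera call.
- workorder.close_job(): hands the job in, once; it reports no verdict.
Trained networks look in the newest picture that a camera, given by its name, has taken for a name from the list of things; names that differ only in an ending like _2 or _b are one class to them, and where a whole thing is asked for, a point or a joint stands for the part that bears it (a point fixed in the world has none). Each returns a list of dicts, best first, with "p" (0 to 1); they miss things now and then, are a little off and sometimes report something else, mostly with a low value. They report only what shows in the picture. A call takes as long as a camera call. They do not tell look-alikes from the thing itself.
- finder.cut_out(label, camera): "pixels" (400x640 bool, what is visible of it) and "extent" ([left, top, right, bottom] in pixels, round what is visible of it).
- finder.tip_of(label, camera): "pixel" ([column, row] in pixels: a listed point, or the origin of a listed thing).
The state is a dict: "clock": time; "q": joint angles; "joint_vel": joint speeds; "effort": joint torques, N m; "ee_pos": TCP position; "ee_rot": TCP orientation; "ft_force": force on the tool from outside, world axes, zero at the start; "torque": the same for the moment, N m; "grip_width": opening from 0.0 (shut) to 1.0 (fully open).
Only numpy, scipy, OpenCV 4.12 (cv2) and the standard library are available. Lean on these libraries where they do the work, as an engineer would, in place of code of your own. Each camera call takes 0.05 s, during which the arm holds its last target. There are 200 camera calls.

## Task

Get the lower-jaw plaster cast ready for its front-view photograph. Set the cast (the one on a black mounting plate) on the pedestal of the photo stand, lowering it gently so that the spindle and the small index pin both enter the plate and it sits fully home, and push the camera slide round its curved rod to the front-view line in the middle, so that the camera looks square at the front teeth. Leave the other things on the bench where they are.

Things in the scene. Friction and masses are not known exactly. Their poses are not given: they have to be found in the camera images.
- cast_center (a point): Lower-jaw plaster cast, horseshoe of teeth with the tongue space open, on a black mounting plate; 56 mm long (x), 52 mm wide (y), 44 mm high, 0.12 kg. The point is its middle, 22 mm up. Black plate 54 x 46 mm, 8 mm thick; above it the plaster base with flat parallel sides 52 mm apart (y) from 8 to 28 mm height; teeth from 28 to 44 mm. Its -x is the front (incisors), +z up.
- cast_bore (a point): Mouth of the round bore in the middle of the cast's underside, 22 mm straight below cast_center: 12.5 mm diameter, 22 mm deep, 1 mm chamfer, open downwards.
- cast_slot (a point): Mouth of the slot for the index pin in the cast's underside, 16 mm from the bore towards the cast's front (-x): 9 mm along x, 8 mm along y, 22 mm deep, 1 mm chamfer, open downwards.
- hub_seat (a point): Centre of the pedestal's flat top (44 mm across, 45 mm above the bench) amid the photo stand, a fixed grey disc 356 mm across, 12 mm thick. Its -x points along the front-view line, roughly to the robot; +z up. A 10 mm spindle with tapered tip, 17 mm high, stands here. With the cast home, cast_center is 22 mm above this point, the cast's x axis along this x axis, teeth front to the line.
- pin_foot (a point): Foot of the index pin on the pedestal's top, 16 mm from the spindle towards the front-view line: 6 mm diameter, tapered tip, 10 mm high.
- rod_mid (a point): Middle of the guide rod, over the outer part of the front-view line (a dark line engraved on the disc from the pedestal outwards). The rod is a level round steel bar, 10 mm diameter, its centre 48 mm above the bench, bent to an arc of 150 mm radius about the spindle axis; it reaches 70 degrees to either side and ends in upright posts 18 mm across, their tops 58 mm above the bench.
- carriage (a joint): Angle (rad) of the camera slide along the rod, about the spindle axis: 0 on the front-view line, positive towards the stand's +y side (the robot's left), stops at -1.0 and 1.0. It starts on the positive side. It slides with a steady friction of 2 to 3 N at the block and stays where it is left; the clamp knob does not lock or turn.
- carriage_block (a point): Camera slide: aluminium block bored for the rod, 40 mm along the rod (its y), 30 mm radially (its +x points to the spindle), from 30 to 100 mm above the bench, its upper part two cheeks that hold the camera; the point is its middle, over the rod, 78 mm above the bench. Flat side faces 20 mm from the point along y; brass bushings stand 4 mm out of them up to 57 mm height: push above these.
- camera (a point): Middle of the small black camera between the slide's cheeks, 85 mm above the bench over the rod; no wider and no higher than the cheeks. Its lens reaches to 112 mm from the spindle axis, its back to 176 mm; a black clamp knob below it stands 16 mm out of the block's outer side, 47 to 65 mm above the bench.
- upper_cast_center (a point): Bystander: upper-jaw plaster cast, palate filled in, no black plate, 56 x 52 x 42 mm, loose. The point is at its middle, 21 mm up. It and the lower cast may lie in either of two places on the right of the bench. Not to be moved.
- mixing_bowl: Bystander: dark rubber mixing bowl, 124 mm across, 62 mm high, at the right near the robot. Origin at the centre of its underside.
- jug: Bystander: clear measuring jug with a handle, 92 mm across, 125 mm high, on the left. Origin at the centre of its underside.
- plaster_spatula: Bystander: spatula 200 mm long lying beyond the casts on the right. Origin under its middle.
- tray_a: Bystander: steel impression tray with a handle, 95 mm long, 17 mm high, at the right. Origin under the middle of its U.
- tray_b: Bystander: steel impression tray like the other, at the left. Origin under the middle of its U.
- rinse_bottle: Bystander: white bottle, 60 mm across, 150 mm high, far left. Origin at the centre of its underside.
There are look-alikes about, which are no part of the job. What is shaped like the part that bears cast_center but purple is not meant.

How it is judged:
At the end, for the whole second after the job is handed in: The cast is home on the pedestal: its centre within 4 mm of the spindle axis and 19.5 to 24.5 mm above the seat, upright within 0.05 rad, its length along the stand's x axis within 0.12 rad; the camera slide is within 0.07 rad (about 10 mm) of the front-view line; all at rest and released (horizontal distance between cast_center and hub_seat below 0.004 m and z of cast_center in the frame of hub_seat between 0.0195 and 0.0245 m and angle between cast_center's own z axis and vertical below 0.05 rad and angle between the x axis of cast_center and the x axis of hub_seat, either way round below 0.12 rad and value of joint carriage between -0.07 and 0.07 rad and velocity of joint carriage between -0.05 and 0.05 rad/s and linear speed of cast below 0.02 m/s); the robot touches nothing.
It fails at once if the cast is dropped or rammed onto the stand (more than 70 N) (contact force between cast and stand above 70 N).
It fails at once if a bystander is moved by more than 30 mm (distance of any of upper_cast_center, mixing_bowl, jug, plaster_spatula, tray_a, tray_b, rinse_bottle from where it was at the start of the episode above 0.03 m).
It also fails if it takes over 53 s, if anything falls off the work surface, if the arm or the gripper's body presses on something with over 40 N, if the wrist force passes 120 N, or if a joint passes its speed limit or range.

## Working session

There is one attempt and no reset: what is moved stays moved. The work goes in short steps, Python scripts to look and compute and a shell command to move; the robot and the scene stay as the last step left them, time stands still between calls to the robot, and variables do not carry over. Pictures are saved under pics/ and viewed, about 8 in all and at most 12, crops included, and the job is handed in when it is done.

```bash
ls; mkdir -p pics; cat > h.py <<'E'
import numpy as np, cv2
from plant import arm, optics, workorder, finder
def ray(px,cam):
    p=optics.camera_params(cam);K=np.array(p["intrinsics"]);D=np.array(p["D"]);T=np.array(p["world_to_cam"])
    n=cv2.undistortPoints(np.array([[px]],float),K,D)[0,0]
    d=T[:3,:3].T@np.array([n[0],n[1],1]);o=-T[:3,:3].T@T[:3,3];return o,d
def atz(px,cam,z):
    o,d=ray(px,cam);return o+d*(z-o[2])/d[2]
def proj(P,cam):
    p=optics.camera_params(cam);T=np.array(p["world_to_cam"])
    return cv2.projectPoints(np.array(P,float).reshape(-1,3),cv2.Rodrigues(T[:3,:3])[0],T[:3,3],np.array(p["intrinsics"]),np.array(p["D"]))[0][:,0]
def save(name,im): cv2.imwrite("pics/"+name,im[:,:,::-1])
E
python3 - <<'E'
from h import *
np.set_printoptions(precision=4,suppress=True)
s=arm.state();print(s)
for c in["top","scene"]:
    im=optics.camera(c);save(c+"0.png",im)
    print(c,ray((320,200),c)[0])
    for l,z in [("cast_center",.022),("upper_cast_center",.021),("hub_seat",.045),("pin_foot",.045),("rod_mid",.048),("carriage_block",.078),("camera",.085)]:
        for r in finder.tip_of(l,c)[:3]: print(l,np.round(r["pixel"],1),round(r["p"],2),atz(r["pixel"],c,z))
E
```

```text
pics
{'clock': 0.0, 'q': array([ 0.9703,  0.1047,  0.0965,  1.5639, -0.    ,  1.3531]), 'joint_vel': array([ 0.0019, -0.0017, -0.0006, -0.0016,  0.0007, -0.0002]), 'effort': array([  0.0014, -55.6926,  50.3651,   0.0167,  -0.0003,  -0.    ]), 'ee_pos': array([0.2239, 0.5563, 0.2305]), 'ee_rot': array([[ 0.9276, -0.0007,  0.3735],
       [-0.3735, -0.0011,  0.9276],
       [-0.0003, -1.    , -0.0013]]), 'ft_force': array([-0.4678,  1.911 , -0.6792]), 'torque': array([ 0.003 ,  0.0129, -0.0173]), 'grip_width': 1.0003650389569667}
top [0.3008 0.0272 1.1094]
cast_center [413.6 190. ] 0.88 [ 0.5537 -0.1925  0.022 ]
cast_center [502.3 174.8] 0.81 [ 0.6021 -0.4354  0.022 ]
cast_center [457.  150.2] 0.66 [ 0.67   -0.3146  0.022 ]
upper_cast_center [413.8 233. ] 0.69 [ 0.4361 -0.1913  0.021 ]
hub_seat [312.2 181.9] 0.84 [0.5643 0.0834 0.045 ]
pin_foot [314.6 182.5] 0.59 [0.5628 0.0769 0.045 ]
rod_mid [318.8 233.6] 0.93 [0.4252 0.0615 0.048 ]
rod_mid [164.2 217.9] 0.34 [0.4571 0.4676 0.048 ]
carriage_block [279.6 220.8] 0.69 [0.4521 0.1614 0.078 ]
camera [277.9 220.3] 0.74 [0.4522 0.1648 0.085
[... 204 characters left out ...]
pper_cast_center [278.2 168.1] 0.62 [ 0.4363 -0.1987  0.021 ]
upper_cast_center [342.7 198.7] 0.49 [0.4045 0.0399 0.021 ]
hub_seat [315.1 230.2] 0.58 [0.5676 0.0744 0.045 ]
pin_foot [318.  228.8] 0.88 [0.5584 0.077  0.045 ]
pin_foot [440.  262.5] 0.6 [0.4326 0.3958 0.045 ]
rod_mid [226.6 149.9] 0.67 [ 0.5051 -0.3628  0.048 ]
rod_mid [344.8 196.4] 0.65 [0.4142 0.0544 0.048 ]
carriage_block [371. 216.] 0.65 [0.4481 0.1738 0.078 ]
carriage_block [226.2 174.8] 0.65 [ 0.6031 -0.2484  0.078 ]
carriage_block [464.5 300.9] 0.6 [0.5175 0.5142 0.078 ]
camera [369.2 210.7] 0.67 [0.4411 0.1615 0.085 ]
camera [229.7 176.1] 0.64 [ 0.6043 -0.2301  0.085 ]
camera [187.1 223.7] 0.44 [ 0.8079 -0.1767  0.085 ]
```

```bash
python3 - <<'E'
from h import *
a=cv2.imread("pics/top0.png")[90:290,230:530];cv2.imwrite("pics/a.png",cv2.resize(a,(800,533),interpolation=3))
b=cv2.imread("pics/scene0.png")[110:310,150:450];cv2.imwrite("pics/b.png",cv2.resize(b,(800,533),interpolation=3))
E
```

```text
(no output)
```

View pics/a.png

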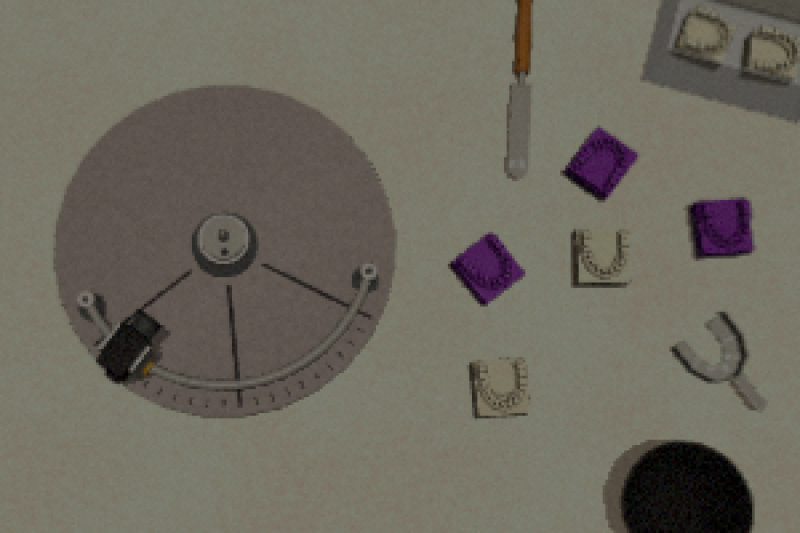

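View pics/b.png

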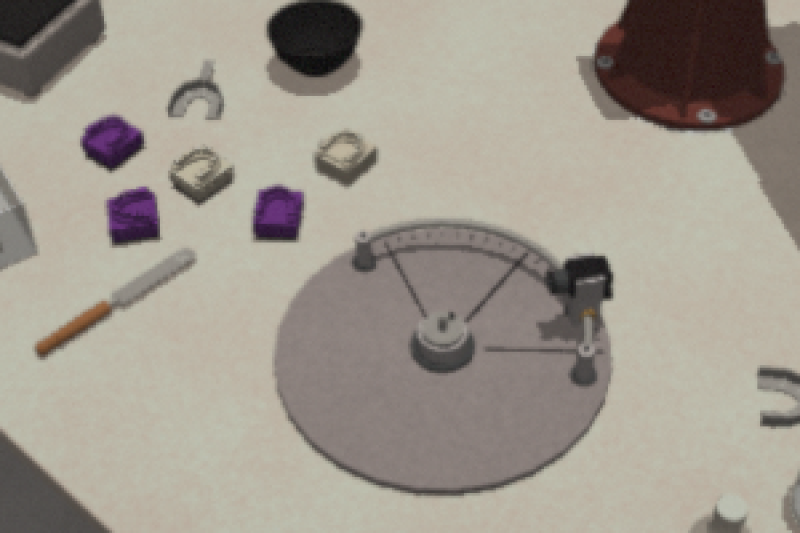

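The two white casts in the top view are A at (455,187), with dark edges at left and front and an open tongue space, and B at (417,235), which is filled in with no plate. The three purple ones are look-alikes. I'll confirm A in an enlarged crop and fit the poses.

```bash
python3 - <<'E'
from h import *
t=cv2.imread("pics/top0.png");s=cv2.imread("pics/scene0.png")
f=lambda im,c:cv2.resize(im[c[1]-18:c[1]+18,c[0]-18:c[0]+18],(390,290),interpolation=3)
A=f(t,(455,187));B=f(t,(417,235));C=f(s,(225,175));D=f(s,(279,168))
o=np.vstack([np.hstack([A,B]),np.hstack([C,D])]);o=np.clip(o*1.4,0,255).astype(np.uint8)
cv2.imwrite("pics/c.png",o)
optics.camera("top");
R={}
for c in["top","scene"]:
    optics.camera(c)
    for l in["cast_center","hub_seat","carriage_block","upper_cast_center"]:
        try:
            for i,r in enumerate(finder.cut_out(l,c)[:5]):
                print(c,l,round(r["p"],2),np.round(r["extent"]),r["pixels"].sum());R[f"{c}_{l}_{i}"]=r["pixels"]
        except Exception as e: print(l,e)
np.savez("m.npz",**R)
E
```

```text
top cast_center 0.97 [396. 180. 426. 202.] 381
top cast_center 0.8 [444. 138. 466. 165.] 435
top cast_center 0.6 [487. 163. 511. 191.] 481
top cast_center 0.56 [444. 174. 467. 198.] 514
top hub_seat 0.98 [249. 123. 379. 246.] 12560
top hub_seat 0.43 [270. 210. 286. 234.] 389
top hub_seat 0.28 [461. 258. 513. 301.] 1955
top carriage_block 0.84 [270. 207. 293. 235.] 428
top carriage_block 0.5 [249. 122. 377. 245.] 12431
top carriage_block 0.43 [174. 230. 215. 264.] 462
top upper_cast_center 0.92 [406. 223. 428. 248.] 437
scene cast_center 0.87 [190. 179. 209. 203.] 376
scene cast_center 0.83 [242. 179. 265. 199.] 317
scene cast_center 0.56 [216. 162. 238. 184.] 351
scene cast_center 0.56 [181. 153. 202. 174.] 318
scene hub_seat 0.78 [251. 187. 378. 299.] 10410
scene hub_seat 0.59 [355. 205. 384. 231.] 444
scene hub_seat 0.38 [402. 295. 432. 343.] 1017
scene carriage_block 0.91 [356. 207. 381. 231.] 457
scene upper_cast_center 0.6 [270. 160. 290. 177.] 362
```

View pics/c.png

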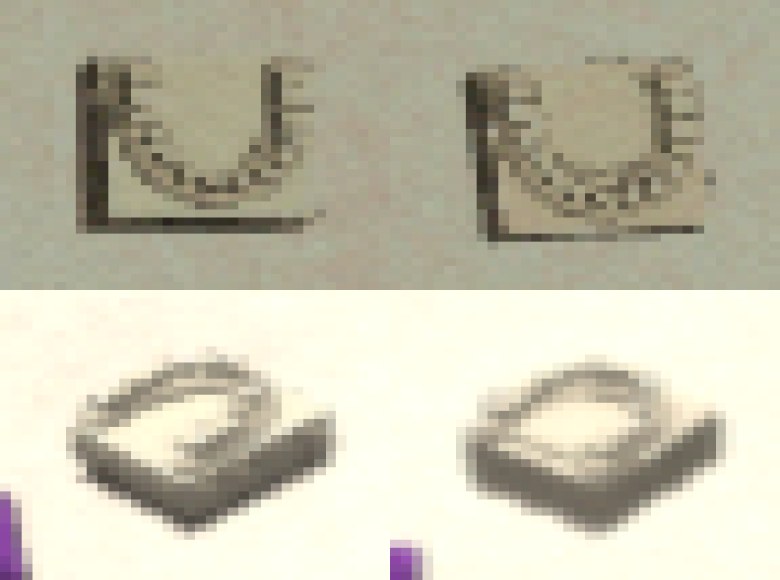

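A has an open tongue space and a dark plate band under it, so A is the lower cast. Next I'll fit the poses of the cast, stand and slide.

```bash
cat > fit.py <<'E'
from h import *
from scipy.optimize import minimize
def box(x0,x1,y0,y1,z0,z1): return np.array([[x,y,z] for x in(x0,x1) for y in(y0,y1) for z in(z0,z1)])
def rz(a): return np.array([[np.cos(a),-np.sin(a),0],[np.sin(a),np.cos(a),0],[0,0,1]])
def sil(parts,T,cam,S=4):
    m=np.zeros((400*S,640*S),np.uint8)
    for P in parts:
        h=cv2.convexHull((((proj(P@rz(T[2]).T+[T[0],T[1],0],cam)+.5)*S)).astype(np.float32))
        cv2.fillConvexPoly(m,np.round(h*16).astype(np.int32),1,shift=4)
    return cv2.resize(m.astype(np.float32),(640,400),interpolation=cv2.INTER_AREA)
def fitm(parts,masks,x0,step,free=(0,1,2)):
    def c(v):
        T=np.array(x0,float);T[list(free)]+=v*np.array(step)[list(free)]
        return sum(np.abs(sil(parts,T,cam)-m).sum()/m.sum() for cam,m in masks)
    r=minimize(c,np.zeros(len(free)),method="Nelder-Mead",options=dict(initial_simplex=np.vstack([np.zeros(len(free)),np.eye(len(free))]),xatol=.01,fatol=1e-4))
    T=np.array(x0,float);T[list(free)]+=r.x*np.array(step)[list(free)];return T,r.fun
cast=[box(-.027,.027,-.023,.023,0,.008),box(-.028,.028,-.026,.026,.008,.028),box(-.022,.028,-.024,.024,.028,.042)]
E
cat > g.py <<'E'
from fit import *
from scipy.optimize import least_squares
np.set_printoptions(precision=4,suppress=True)
M=np.load("m.npz")
t=M["top_cast_center_3"];s=M["scene_cast_center_2"]
for ms in([("top",t)],[("scene",s)],[("top",t),("scene",s)]): print("cast",fitm(cast,ms,[.568,-.305,0],[.008,.008,.15]))
a=np.linspace(0,2*np.pi,90);c=np.stack([.178*np.cos(a),.178*np.sin(a)],1)
disc=[np.vstack([np.c_[c,c[:,0]*0],np.c_[c,c[:,0]*0+.012]])]
for cam in("top","scene"):
    print("disc",cam,fitm(disc,[(cam,M[cam+"_hub_seat_0"])],[.565,.08,0],[.008,.008,0],(0,1)))
for cam,L,Rr in(("top",(262.25,202.1),(368,191.6)),("scene",(370.1,241.2),(286.1,199))):
    l=atz(L,cam,.058);r=atz(Rr,cam,.058);d=l-r
    yaw=np.arctan2(-d[0],d[1]);m=(l+r)/2
    cen=m+rz(yaw)@[.150*np.cos(np.radians(70)),0,0]
    print("posts",cam,l,r,np.linalg.norm(d),.3*np.sin(np.radians(70)),"yaw",yaw,"centre",cen)
p=[atz((230+x*.375,90+y*.375),"top",.012) for x,y in((229,285),(240,405))];d=p[0]-p[1];print("line yaw",np.arctan2(d[1],d[0]),p)
# slide
cen=np.array([.565,.08])
for cam in("top","scene"):
  for l,z in(("carriage_block",.078),("camera",.085)): pass
E
python3 g.py
```

```text
cast (array([ 0.5652, -0.3047,  0.0186]), np.float64(0.0621352140077821))
cast (array([ 0.5667, -0.3032,  0.033 ]), np.float64(0.13087606837606838))
cast (array([ 0.5658, -0.3047, -0.0006]), np.float64(0.19843976908665623))
disc top (array([0.5736, 0.0804, 0.    ]), np.float64(0.016938694267515923))
disc scene (array([0.5687, 0.0783, 0.    ]), np.float64(0.04398414985590778))
posts top [0.5034 0.2119 0.058 ] [ 0.5382 -0.0652  0.058 ] 0.27924066175225454 0.2819077862357725 yaw 0.1249235466665649 centre [0.5717 0.0797 0.058 ]
posts scene [0.5069 0.2179 0.058 ] [ 0.543  -0.0594  0.058 ] 0.2796412083880136 0.2819077862357725 yaw 0.12975368333129444 centre [0.5758 0.0859 0.058 ]
line yaw 0.12051175613478567 [array([0.5304, 0.0737, 0.012 ]), array([0.4073, 0.0588, 0.012 ])]
```

```bash
cat > t.py <<'E'
# t.py x y z yaw : rows' numbers from the present pose to a tool-down pose (yaw of tool x in world)
import sys;from h import *
from scipy.spatial.transform import Rotation as Ro
x,y,z,w=map(float,sys.argv[1:5]);s=arm.state();R=s["ee_rot"]
G=np.array([[np.cos(w),0,-np.sin(w)],[np.sin(w),0,np.cos(w)],[0,-1,0]])
np.set_printoptions(precision=4,suppress=True)
print("t",round(s["clock"],2),"pos",s["ee_pos"],"F",s["ft_force"],"grip",round(s["grip_width"],3))
print("turn",Ro.from_matrix(R.T@G).as_rotvec()/np.pi,"shift",R.T@(np.array([x,y,z])-s["ee_pos"])/.3)
E
python3 -m inch '0 -0.122 0 0.99 0 -0.68 0;0 -0.122 0 0.99 0 -0.68 0;0 -0.122 0 0.99 0 -0.68 0;0 -0.122 0 0.99 0 -0.68 0;0 -0.122 0 0.99 0 -0.68 0;0 -0.122 0 0.99 0 -0.68 0;0 -0.122 0 0.99 0 -0.68 0;0 -0.122 0 0.99 0 -0.68 0' 40; python3 t.py .566 -.304 .15 .01
```

```text
clock: 2.35
ee_pos: [0.4233, 0.2566, 0.2314]
ee_rot: [[1.0, -0.0, 0.0], [-0.0, 0.0, 1.0], [-0.0, -1.0, 0.0]]
ft_force: [1.4, 0.2, -0.2]
grip_width: 1.0
t 2.35 pos [0.4233 0.2566 0.2314] F [ 1.3766  0.1842 -0.2156] grip 1.0
turn [-0.0001 -0.0033 -0.    ] shift [ 0.4761  0.2706 -1.8685]
```

```bash
python3 -m inch '0 -0.0033 0 0.25 0 -1 0;0 -0.0033 0 0.25 0 -1 0;0 -0.0033 0 0.25 0 -1 0;0 -0.0033 0 0.25 0 -1 0;0 -0.0033 0 0.25 0 -1 0;0 -0.0033 0 0.25 0 -1 0' >/dev/null;  python3 -m inch '0 0 0 0.226 0 -0.868 0;0 0 0 0.226 0 -0.868 0;0 0 0 0.226 0.27 -0.868 0;0 0 0 0.226 0.27 -0.868 0;0 0 0 0.226 0.27 -0.868 0;0 0 0 0.226 0.27 -0.868 0;0 0 0 0.226 0.27 -0.868 0;0 0 0 0.226 0.27 -0.868 0;0 0 0 0.226 0.27 -0.868 0'; python3 t.py .566 -.304 .001 .01
python3 - <<'E'
from h import *
t=optics.camera("top")[130:240,390:530];s=optics.camera("scene")[90:230,150:310]
save("d.png",np.hstack([cv2.resize(t,(400,314),interpolation=3),cv2.resize(s,(400,314),interpolation=3)]))
E
```

```text
clock: 4.22
ee_pos: [0.569, -0.3044, 0.1509]
ee_rot: [[1.0, 0.001, -0.009], [0.009, -0.001, 1.0], [0.001, -1.0, -0.001]]
ft_force: [0.2, 0.0, 0.2]
grip_width: 0.999
t 4.22 pos [ 0.569  -0.3044  0.1509] F [0.1651 0.0181 0.1786] grip 0.999
turn [ 0.0002 -0.0003  0.0002] shift [-0.0104  0.4995  0.0016]
```

View pics/d.png

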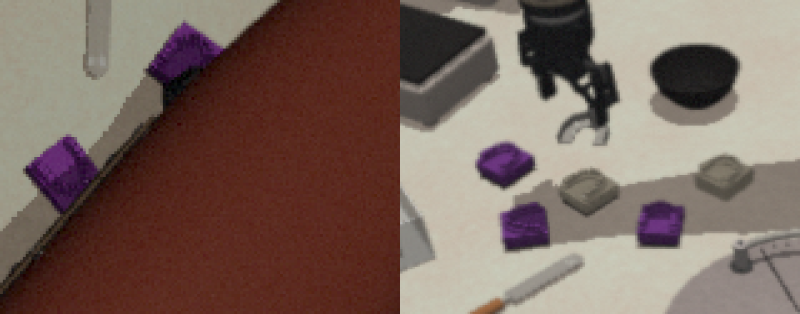

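```bash
python3 -m inch '0 0 0 -0.01 0.15 0 0;0 0 0 -0.01 0.3 0 0;0 0 0 -0.01 0.4 0 0;0 0 0 -0.01 0.46 0 0;0 0 0 -0.01 0.485 0 0;0 0 0 -0.01 0.495 0 0;0 0 0 -0.01 0.495 0 0' 40; python3 -m inch '0 0 0 0 0 0 1;0 0 0 0 0 0 1;0 0 0 0 0 0 1;0 0 0 0 0 0 1;0 0 0 0 0 0 1;0 0 0 0 0 0 1;0 0 0 0 0 0 1;0 0 0 0 0 0 1' 40
```

```text
clock: 5.2
ee_pos: [0.5663, -0.3053, 0.003]
ee_rot: [[1.0, 0.001, -0.008], [0.008, -0.001, 1.0], [0.001, -1.0, -0.001]]
ft_force: [-0.9, -0.3, 0.1]
grip_width: 1.001
clock: 6.2
ee_pos: [0.5669, -0.3057, 0.0039]
ee_rot: [[1.0, 0.002, -0.008], [0.008, -0.002, 1.0], [0.002, -1.0, -0.002]]
ft_force: [-0.5, -0.0, 5.9]
grip_width: 0.599
```

```bash
python3 -m inch '0 0 0 0 -0.02 0 1;0 0 0 0 -0.08 0 1;0 0 0 0 -0.2 0 1;0 0 0 0 -0.4 0 1;0 0 0 0 -0.45 0 1;0 0 0 0 -0.45 0 1' 60; python3 t.py .572 .080 .139 .125
```

```text
clock: 6.95
ee_pos: [0.5673, -0.306, 0.1408]
ee_rot: [[1.0, 0.005, -0.008], [0.008, -0.004, 1.0], [0.005, -1.0, -0.004]]
ft_force: [-0.7, -1.2, -1.7]
grip_width: 0.597
t 6.95 pos [ 0.5673 -0.306   0.1408] F [-0.74   -1.1558 -1.7278] grip 0.597
turn [ 0.0014 -0.0371  0.0014] shift [0.0265 0.0008 1.2866]
```

```bash
python3 -m inch '0 -0.02 0 0.01 0 0.9 1;0 -0.02 0 0.01 0 0.9 1;0 -0.02 0 0.01 0 0.9 1;0 -0.02 0 0.01 0 0.9 1;0 -0.037 0 0.0265 0 0.9 1;0 -0.037 0 0.0265 0 0.9 1;0 -0.037 0 0.0265 0 0.9 1' >/dev/null; python3 -m inch '0 0 0 0 0 0.38 1;0 0 0 0 0 0.38 1;0 0 0 0 0 0.38 1;0 0 0 0 0.12 0.38 1;0 0 0 0 0.12 0.38 1;0 0 0 0 0.12 0.38 1;0 0 0 0 0.12 0.38 1' >/dev/null; python3 t.py .572 .080 .10 .125
python3 - <<'E'
from h import *
s=optics.camera("scene");cv2.imwrite("pics/scene1.png",s[:,:,::-1]);save("e.png",cv2.resize(s[160:270,250:400],(800,586),interpolation=3))
t=optics.camera("top");cv2.imwrite("pics/top1.png",t[:,:,::-1])
E
```

```text
t 8.7 pos [0.5596 0.0752 0.1037] F [ 0.8044  0.5874 -1.2355] grip 0.595
turn [ 0.0016 -0.0009  0.0015] shift [0.0427 0.0126 0.0108]
```

View pics/e.png

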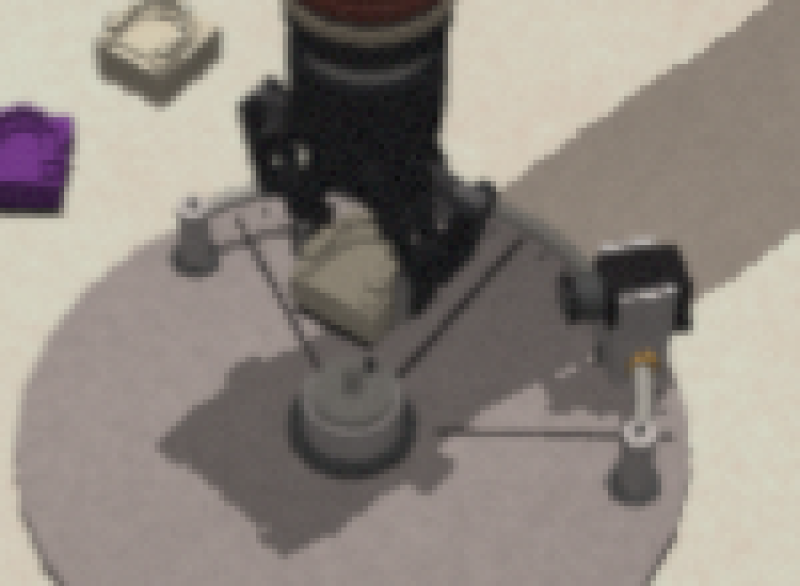

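```bash
python3 - <<'E'
from fit import *
import cv2
s=cv2.imread("pics/scene1.png");a=arm.state();p=a["ee_pos"];R=a["ee_rot"];w=np.arctan2(R[1,0],R[0,0])
x0,y0=295,185;S=9
def crop(im): return cv2.resize(im[y0:y0+55,x0:x0+44],(396,495),interpolation=cv2.INTER_NEAREST)
c=np.clip(crop(s)*1.7,0,255).astype(np.uint8);d=c.copy()
for P in cast[:2]:
    q=(proj(P@rz(w).T+[p[0],p[1],p[2]-.003],"scene")-[x0,y0]+.5)*S
    for i in range(8):
        for j in range(i):
            if bin(i^j).count("1")==1: cv2.line(d,tuple(map(int,q[i])),tuple(map(int,q[j])),(0,0,255),1)
cv2.imwrite("pics/f.png",np.hstack([c,d]))
E
```

```text
(no output)
```

View pics/f.png

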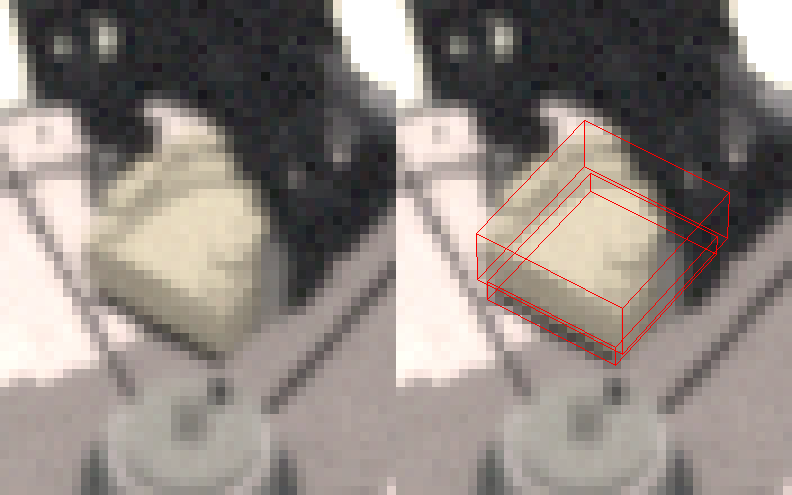

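```bash
cat > k.py <<'E'
from fit import *
from scipy.ndimage import map_coordinates, gaussian_filter
np.set_printoptions(precision=4,suppress=True)
def fitc(im,cam,r,z,x0,sl=None,sg=.7):
    g=gaussian_filter(im.astype(float).sum(2),sg)
    a=np.linspace(0,2*np.pi,240,endpoint=False)
    if sl is not None: # keep only angles facing away from camera
        o=ray((320,200),cam)[0][:2]-x0; f=np.arctan2(o[1],o[0]); a=a[np.cos(a-f)<sl]
    d=.0012*(r>.1)+.0012
    def c(v):
        I=[]
        for rr in(r-d,r+d):
            P=np.stack([x0[0]+v[0]+rr*np.cos(a),x0[1]+v[1]+rr*np.sin(a),a*0+z],1);q=proj(P,cam)
            I.append(map_coordinates(g,[q[:,1],q[:,0]],order=1))
        return -np.mean(np.clip((I[1]-I[0])*c.s,-20,80))
    best=None
    for sgn in(1,-1):
        c.s=sgn
        for ix in np.arange(-.009,.0091,.003):
            for iy in np.arange(-.009,.0091,.003):
                v=c((ix,iy))
                if best is None or v<best[0]: best=(v,ix,iy,sgn)
    c.s=best[3]
    m=minimize(c,best[1:3],method="Nelder-Mead",options=dict(initial_simplex=np.array([best[1:3]]*3)+np.array([[0,0],[.0015,0],[0,.0015]])))
    return m.x+x0,-m.fun,best[3]
if __name__=="__main__":
    for n,cam in(("top0","top"),("scene0","scene"),("scene1","scene")):
        im=cv2.imread(f"pics/{n}.png")
        x0=np.array([.571,.080])
        print(n,"ped",fitc(im,cam,.022,.045,x0),"disc",fitc(im,cam,.178,.012,x0,0))
E
python3 k.py; python3 - <<'E'
import cv2,numpy as np
t=cv2.imread("pics/top0.png")[168:192,300:327];s=cv2.imread("pics/scene0.png")[218:253,300:331]
f=lambda i,sh:np.clip(cv2.resize(i,sh,interpolation=cv2.INTER_CUBIC)*1.5,0,255).astype(np.uint8)
cv2.imwrite("pics/g.png",np.hstack([f(t,(405,360)),cv2.copyMakeBorder(f(s,(310,350)),0,10,0,0,0)]))
E
```

```text
top0 ped (array([0.5675, 0.0777]), np.float64(29.993417836780807), -1) disc (array([0.5719, 0.0802]), np.float64(57.20699430455308), 1)
scene0 ped (array([0.5793, 0.0902]), np.float64(19.249837237125274), -1) disc (array([0.5671, 0.0783]), np.float64(53.7178772320551), 1)
scene1 ped (array([0.5789, 0.0907]), np.float64(9.700131557763353), -1) disc (array([0.5703, 0.0806]), np.float64(42.45544588536862), 1)
```

View pics/g.png

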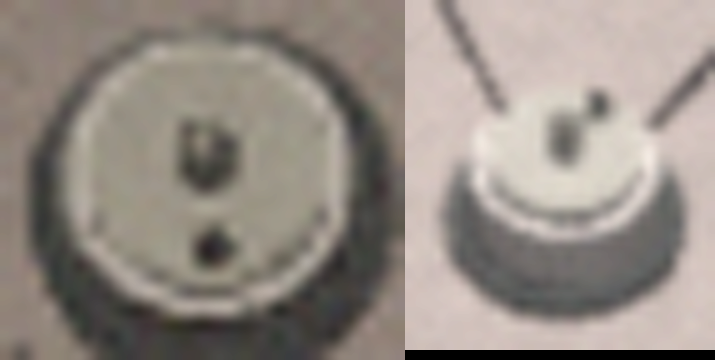

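```bash
python3 - <<'E'
from fit import *
np.set_printoptions(precision=0,suppress=True)
a=np.linspace(0,2*np.pi,60)
def cyl(c,r,z0,z1,rt): return np.vstack([np.c_[c[0]+r*np.cos(a),c[1]+r*np.sin(a),a*0+z0],np.c_[c[0]+rt*np.cos(a),c[1]+rt*np.sin(a),a*0+z1]])
for h in((.569,.079),(.572,.080)):
    pin=np.array(h)-.016*np.array([np.cos(.125),np.sin(.125)])
    for cam,o,S,x in(("top",(300,168),15,0),("scene",(300,218),10,405)):
        f=lambda P:(lambda q:np.r_[q.min(0),q.max(0)])((proj(P,cam)+.5-o)*S+[x,0])
        print(h,cam,"spindle",f(cyl(h,.005,.045,.062,.002)),"pin",f(cyl(pin,.003,.045,.055,.001)),"ped",f(cyl(h,.022,.045,.045,.022)),"ped@43 r24",f(cyl(h,.024,.043,.043,.024)))
    print(proj([[.572,.08,.045],[.582,.08,.045],[.572,.09,.045]],"top")*15,proj([[.572,.08,.045],[.582,.08,.045],[.572,.09,.045]],"scene")*10)
E
```

```text
(0.569, 0.079) top spindle [188. 156. 244. 218.] pin [208. 259. 241. 294.] ped [ 93.  72. 339. 311.] ped@43 r24 [ 83.  64. 350. 324.]
(0.569, 0.079) scene spindle [552.  92. 588. 152.] pin [592.  76. 613. 110.] ped [490.  78. 650. 200.] ped@43 r24 [483.  78. 657. 210.]
[[4704. 2687.]
 [4705. 2633.]
 [4648. 2686.]] [[3155. 2321.]
 [3131. 2342.]
 [3183. 2340.]]
(0.572, 0.08) top spindle [183. 140. 239. 202.] pin [203. 242. 236. 277.] ped [ 88.  56. 334. 294.] ped@43 r24 [ 78.  48. 345. 308.]
(0.572, 0.08) scene spindle [547. 100. 584. 160.] pin [587.  84. 609. 118.] ped [485.  86. 645. 208.] ped@43 r24 [478.  86. 652. 218.]
[[4704. 2687.]
 [4705. 2633.]
 [4648. 2686.]] [[3155. 2321.]
 [3131. 2342.]
 [3183. 2340.]]
```

```bash
python3 t.py .5732 .0806 .078 .125; python3 -m inch '0.0016 -0.001 0.0015 0.0465 0.012 0.0127 1;0.0016 -0.001 0.0015 0.0465 0.03 0.0127 1;0.0016 -0.001 0.0015 0.0465 0.06 0.0127 1;0.0016 -0.001 0.0015 0.0465 0.085 0.0127 1;0.0016 -0.001 0.0015 0.0465 0.085 0.0127 1' ; python3 t.py .5732 .0806 .078 .125
```

```text
t 8.8 pos [0.5594 0.0756 0.1034] F [-0.9228 -0.9776 -1.5881] grip 0.596
turn [ 0.0015 -0.0007  0.0014] shift [0.0472 0.0848 0.0114]
clock: 9.43
ee_pos: [0.5721, 0.0809, 0.0769]
ee_rot: [[0.992, -0.002, -0.125], [0.125, 0.0, 0.992], [-0.002, -1.0, 0.001]]
ft_force: [-0.0, 0.5, -1.0]
grip_width: 0.595
t 9.43 pos [0.5721 0.0809 0.0769] F [-0.0091  0.4924 -0.9761] grip 0.595
turn [-0.0002  0.0003 -0.0007] shift [ 0.0036 -0.0036 -0.0016]
```

```bash
python3 -m inch '0 0 0 0.0035 0.01 -0.0015 1;0 0 0 0.0035 0.025 -0.0015 1;0 0 0 0.0035 0.04 -0.0015 1;0 0 0 0.0035 0.045 -0.0015 1;0 0 0 0.0035 0.045 -0.0015 1' ; python3 -m inch '0 0 0 0 0.007 0 1;0 0 0 0 0.014 0 1;0 0 0 0 0.014 0 1'; python3 t.py .5732 .0806 .049 .125
```

```text
clock: 10.05
ee_pos: [0.573, 0.0807, 0.0633]
ee_rot: [[0.992, -0.002, -0.126], [0.126, 0.0, 0.992], [-0.002, -1.0, 0.001]]
ft_force: [-0.1, -0.8, -0.9]
grip_width: 0.592
clock: 10.42
ee_pos: [0.5729, 0.0807, 0.0589]
ee_rot: [[0.992, -0.003, -0.125], [0.125, 0.0, 0.992], [-0.003, -1.0, 0.001]]
ft_force: [0.1, -0.6, -1.7]
grip_width: 0.597
t 10.43 pos [0.5729 0.0807 0.0589] F [ 0.0805 -0.5616 -1.6562] grip 0.597
turn [-0.0002  0.0003 -0.0008] shift [ 0.0011  0.0329 -0.0004]
```

```bash
python3 -m inch '0 0 0 0 0.006 0 1;0 0 0 0 0.012 0 1;0 0 0 0 0.012 0 1'|grep -E 'pos|force'; python3 -m inch '0 0 0 0 0.005 0 1;0 0 0 0 0.01 0 1;0 0 0 0 0.01 0 1'|grep -E 'pos|force';python3 -m inch '0 0 0 0 0.004 0 1;0 0 0 0 0.008 0 1;0 0 0 0 0.008 0 1'|grep -E 'pos|force'
```

```text
ee_pos: [0.5727, 0.0807, 0.055]
ft_force: [-0.2, 0.9, -1.1]
ee_pos: [0.5726, 0.0807, 0.0518]
ft_force: [-0.0, 0.4, -1.5]
ee_pos: [0.5725, 0.0807, 0.0493]
ft_force: [0.3, 0.1, -1.4]
```

```bash
for i in 1; do python3 -m inch '0 0 0 0 0.003 0 1;0 0 0 0 0.006 0 1;0 0 0 0 0.006 0 1'|grep -E 'pos|force'; done; python3 -m inch '0 0 0 0 0.003 0 1;0 0 0 0 0.006 0 1;0 0 0 0 0.006 0 1'|grep -E 'pos|force'
```

```text
ee_pos: [0.5726, 0.0807, 0.0491]
ft_force: [-6.7, -0.8, 12.9]
ee_pos: [0.5728, 0.0807, 0.049]
ft_force: [-7.4, 0.1, 13.4]
```

Resistance started at z = 0.049, the height expected for fully seated. Releasing, retreating and checking.

```bash
python3 -m inch '0 0 0 0 -0.003 0 0.2;0 0 0 0 -0.003 0 0;0 0 0 0 -0.003 0 0;0 0 0 0 -0.003 0 0;0 0 0 0 -0.003 0 0' | grep -E 'pos|force|width'; python3 -m inch '0 0 0 0 -0.1 0 0;0 0 0 0 -0.25 0 0;0 0 0 0 -0.4 0 0;0 0 0 0 -0.5 0 0;0 0 0 0 -0.5 0 0;0 0 0 0 -0.5 0 0' >/dev/null; python3 t.py .5 .3 .2 0
python3 - <<'E'
from fit import *
s=optics.camera("scene");cv2.imwrite("pics/scene2.png",s[:,:,::-1])
t=optics.camera("top");cv2.imwrite("pics/top2.png",t[:,:,::-1])
h=(.5734,.0806)
c=s[195:250,285:345].copy();c=np.clip(cv2.resize(c,(540,495),interpolation=cv2.INTER_NEAREST)*1.5,0,255).astype(np.uint8)
for P in cast[:2]:
    q=(proj(P@rz(.125).T+[h[0],h[1],.045],"scene")-[285,195]+.5)*9
    for i in range(8):
        for j in range(i):
            if bin(i^j).count("1")==1: cv2.line(c,tuple(map(int,q[i])),tuple(map(int,q[j])),(255,0,0),1)
save("i.png",c)
for cam in("scene","top"):
  optics.camera(cam)
  for l,z in(("cast_center",.067),("carriage_block",.078),("camera",.085)):
    for r in finder.tip_of(l,cam)[:2]: print(cam,l,r["p"],atz(r["pixel"],cam,z))
E
```

```text
ee_pos: [0.5727, 0.0807, 0.0498]
ft_force: [0.1, -0.1, 0.9]
grip_width: 0.999
t 13.68 pos [0.5728 0.0808 0.1988] F [-0.823   0.4753 -1.2222] grip 0.999
turn [-0.      0.0401 -0.0011] shift [-0.1487 -0.0032  0.7554]
scene cast_center 0.76 [0.5638379  0.07945347 0.067     ]
scene cast_center 0.64 [ 0.62654349 -0.39784695  0.067     ]
scene carriage_block 0.66 [0.44574708 0.16858116 0.078     ]
scene carriage_block 0.57 [0.58675653 0.0982015  0.078     ]
scene camera 0.68 [0.45021136 0.16368249 0.085     ]
top cast_center 0.97 [ 0.59363879 -0.41208974  0.067     ]
top cast_center 0.72 [ 0.55382452 -0.17499273  0.067     ]
```

View pics/i.png

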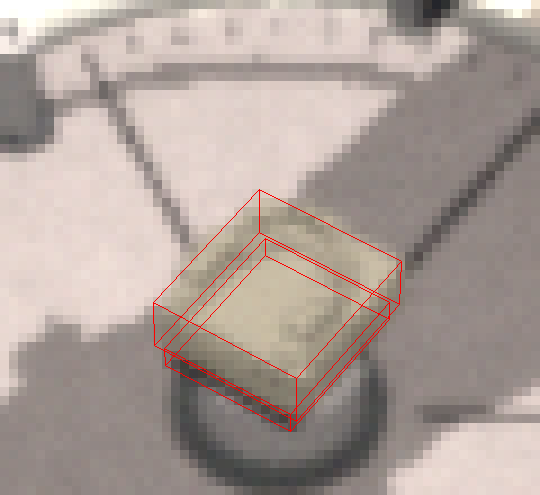

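The cast sits as modelled: the overlay matches and the plate rests on the pedestal. Next the slide, at an angle of about 0.72 rad. I'll straddle it with the open gripper and bring it round.

```bash
cat > arc.py <<'E'
# arc.py phi z : straddle pose for slide angle phi
import sys,subprocess;import numpy as np
f,z=map(float,sys.argv[1:3]);r=.150;w=.125
p=np.array([.5734,.0806])+np.array([[np.cos(w),-np.sin(w)],[np.sin(w),np.cos(w)]])@(r*np.array([-np.cos(f),np.sin(f)]))
subprocess.run(["python3","t.py",*map(str,[p[0],p[1],z,w-f])])
E
python3 arc.py .723 .15
```

```text
t 14.18 pos [0.573  0.0808 0.1996] F [-0.4697  0.0038  0.9846] grip 1.001
turn [ 0.0003  0.2305 -0.0009] shift [-0.3728  0.1664  0.3305]
```

```bash
python3 -m inch '0 0.23 0 -0.373 0 0.33 0;0 0.23 0 -0.373 0 0.33 0;0 0.23 0 -0.373 0 0.33 0;0 0.23 0 -0.373 0 0.33 0;0 0.23 0 -0.373 0.16 0.33 0;0 0.23 0 -0.373 0.16 0.33 0;0 0.23 0 -0.373 0.16 0.33 0' >/dev/null; python3 arc.py .723 .064
python3 - <<'E'
from h import *
s=optics.camera("scene");save("j.png",np.clip(cv2.resize(s[165:250,300:420],(800,566),interpolation=3)*1.3,0,255).astype(np.uint8))
E
```

```text
t 15.05 pos [0.4498 0.1649 0.1533] F [ 0.7557 -0.1127  0.2022] grip 1.001
turn [ 0.0004  0.0005 -0.0005] shift [-0.0008  0.2977  0.0003]
```

View pics/j.png

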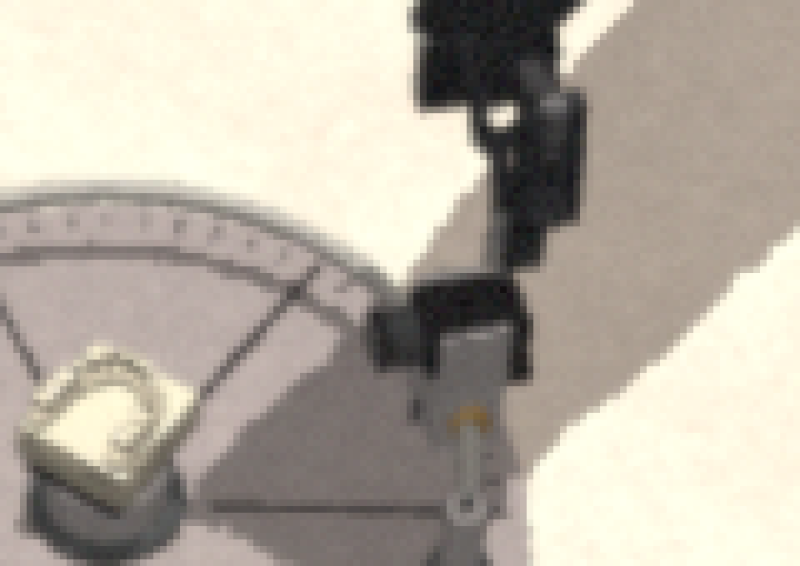

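The cast sits level on the pedestal at (110,430), and the gripper is over the slide at (470,330). Descending around it.

```bash
python3 -m inch '0 0 0 0 0.08 0 0;0 0 0 0 0.13 0 0;0 0 0 0 0.16 0 0;0 0 0 0 0.2 0 0;0 0 0 0 0.25 0 0;0 0 0 0 0.295 0 0;0 0 0 0 0.295 0 0' ; python3 -m inch '0 0 0 0 0 0 0.2;0 0 0 0 0 0 0.4;0 0 0 0 0 0 0.5;0 0 0 0 0 0 0.5;0 0 0 0 0 0 0.5;0 0 0 0 0 0 0.5' 20; for f in .723 .65 .58; do python3 arc.py $f .066|tail -1;done
```

```text
clock: 15.98
ee_pos: [0.4492, 0.1648, 0.0639]
ee_rot: [[0.827, -0.003, 0.562], [-0.562, -0.0, 0.827], [-0.002, -1.0, -0.002]]
ft_force: [-0.5, -0.4, -0.4]
grip_width: 0.998
clock: 16.73
ee_pos: [0.4495, 0.1648, 0.0641]
ee_rot: [[0.827, -0.002, 0.562], [-0.562, -0.0, 0.827], [-0.002, -1.0, -0.001]]
ft_force: [1.4, 1.2, 2.0]
grip_width: 0.503
turn [ 0.0005  0.0005 -0.0006] shift [-0.0005 -0.0063  0.0005]
turn [ 0.0004 -0.0228 -0.0006] shift [ 0.0007 -0.0063 -0.036 ]
turn [ 0.0004 -0.045  -0.0006] shift [ 0.0045 -0.0062 -0.0708]
```

```bash
python3 -m inch '0 -0.016 0 0.0006 -0.005 -0.025 0.5;0 -0.032 0 0.0025 -0.005 -0.05 0.5;0 -0.048 0 0.0056 -0.005 -0.0747 0.5;0 -0.064 0 0.01 -0.005 -0.0993 0.5;0 -0.064 0 0.01 -0.005 -0.0993 0.5' ; python3 arc.py .523 .066
```

```text
clock: 17.35
ee_pos: [0.4349, 0.1381, 0.0654]
ee_rot: [[0.922, -0.003, 0.386], [-0.386, -0.001, 0.922], [-0.003, -1.0, -0.002]]
ft_force: [-0.5, -0.5, -0.2]
grip_width: 0.499
t 17.35 pos [0.4349 0.1381 0.0654] F [-0.484  -0.5474 -0.211 ] grip 0.499
turn [ 0.0006  0.0005 -0.0008] shift [ 0.     -0.002   0.0022]
```

```bash
python3 -m inch '0 -0.032 0 0.0025 0 -0.05 0.5;0 -0.064 0 0.01 0 -0.0993 0.5;0 -0.0955 0 0.0223 0 -0.1478 0.5;0 -0.1273 0 0.0395 0 -0.1947 0.5;0 -0.159 0 0.0612 0 -0.2397 0.5;0 -0.165 0 0.066 0 -0.249 0.5;0 -0.165 0 0.066 0 -0.249 0.5;0 -0.165 0 0.066 0 -0.249 0.5' ; python3 arc.py 0 .066
python3 -m inch '0 0 0 0 0 0 0.6;0 0 0 0 0 0 0.7;0 0 0 0 0 0 0.7;0 0 0 0 0 0 0.7' 20;python3 arc.py 0 .066
python3 - <<'E'
from h import *
for c in("scene","top"):
    s=optics.camera(c)
    for l,z in(("carriage_block",.078),("camera",.085)):
        for r in finder.tip_of(l,c)[:2]: print(c,l,r["p"],atz(r["pixel"],c,z))
E
```

```text
clock: 18.35
ee_pos: [0.4242, 0.0619, 0.0654]
ee_rot: [[0.993, -0.003, -0.121], [0.121, -0.001, 0.993], [-0.003, -1.0, -0.0]]
ft_force: [0.1, 0.5, -0.1]
grip_width: 0.496
t 18.35 pos [0.4242 0.0619 0.0654] F [ 0.1227  0.5333 -0.0889] grip 0.496
turn [ 0.0001 -0.0013 -0.0011] shift [ 0.0011 -0.002  -0.0001]
clock: 18.85
ee_pos: [0.4242, 0.062, 0.0655]
ee_rot: [[0.993, -0.003, -0.121], [0.121, -0.001, 0.993], [-0.003, -1.0, -0.0]]
ft_force: [-1.1, 0.3, 2.4]
grip_width: 0.465
t 18.85 pos [0.4242 0.062  0.0655] F [-1.117   0.2663  2.4007] grip 0.465
turn [ 0.0001 -0.0013 -0.001 ] shift [ 0.0011 -0.0017 -0.0005]
scene carriage_block 0.82 [0.42253409 0.06623153 0.078     ]
scene camera 0.82 [0.40857074 0.06554609 0.085     ]
```

The jaws stopped on the 40 mm block with the tool on the front line. Releasing, backing off and checking.

```bash
python3 -m inch '0 0 0 0 0 0 0.3;0 0 0 0 0 0 0.1;0 0 0 0 0 0 0;0 0 0 0 0 0 0;0 0 0 0 0 0 0' >/dev/null; python3 -m inch '0 0 0 0 -0.15 0 0;0 0 0 0 -0.3 0 0;0 0 0 0 -0.45 0 0;0 0 0 0 -0.6 0 0;0 0 0 0 -0.6 0.3 0;0 0 0 0 -0.6 0.6 0;0 0 0 0 -0.6 1 0;0 0 0 0 -0.6 1 0;0 0 0 0 -0.6 1 0;0 0 0 0 -0.6 1 0;0 0 0 0 -0.6 1 0'
python3 - <<'E'
from fit import *
ims={}
for c in("scene","top"):
    s=ims[c]=optics.camera(c)
    for l,z in(("carriage_block",.078),("camera",.085),("cast_center",.067),("upper_cast_center",.021)):
        for r in finder.tip_of(l,c)[:2]:
            p=atz(r["pixel"],c,z);q=rz(-.125)@(p-[.5734,.0806,0]);print(c,l,round(r["p"],2),np.round(p,4),"stand",np.round(q[:2],4),"phi",round(np.arctan2(q[1],-q[0]),3))
save("l.png",np.clip(np.hstack([cv2.resize(ims["scene"][165:305,250:390],(400,400),interpolation=3),cv2.resize(ims["top"][130:250,255:375],(400,400),interpolation=3)])*1.3,0,255).astype(np.uint8))
E
```

```text
clock: 21.15
ee_pos: [0.3885, 0.3597, 0.2453]
ee_rot: [[0.993, -0.004, -0.121], [0.121, -0.001, 0.993], [-0.004, -1.0, -0.001]]
ft_force: [-0.7, 0.0, 0.5]
grip_width: 0.997
scene carriage_block 0.78 [0.4252 0.0699 0.078 ] stand [-0.1484  0.0079] phi 0.053
scene camera 0.59 [0.5765 0.0884 0.085 ] stand [0.0041 0.0074] phi 2.079
scene cast_center 0.94 [0.5682 0.0724 0.067 ] stand [-0.0062 -0.0075] phi -0.882
scene cast_center 0.77 [ 0.5826 -0.1642  0.067 ] stand [-0.0214 -0.244 ] phi -1.483
scene upper_cast_center 0.58 [ 0.4275 -0.2038  0.021 ] stand [-0.1802 -0.264 ] phi -0.972
top carriage_block 0.62 [0.4303 0.0514 0.078 ] stand [-0.1456 -0.0111] phi -0.076
top camera 0.94 [0.4269 0.0549 0.085 ] stand [-0.1486 -0.0072] phi -0.048
top camera 0.69 [0.5471 0.0868 0.085 ] stand [-0.0254  0.0094] phi 0.355
top cast_center 0.82 [ 0.5926 -0.4139  0.067 ] stand [-0.0426 -0.493 ] phi -1.485
top cast_center 0.67 [ 0.5485 -0.178   0.067 ] stand [-0.0569 -0.2535] phi -1.35
top upper_cast_center 0.87 [ 0.4184 -0.1973  0.021 ] stand [-0.1885 -0.2564] phi -0.937
```

View pics/l.png

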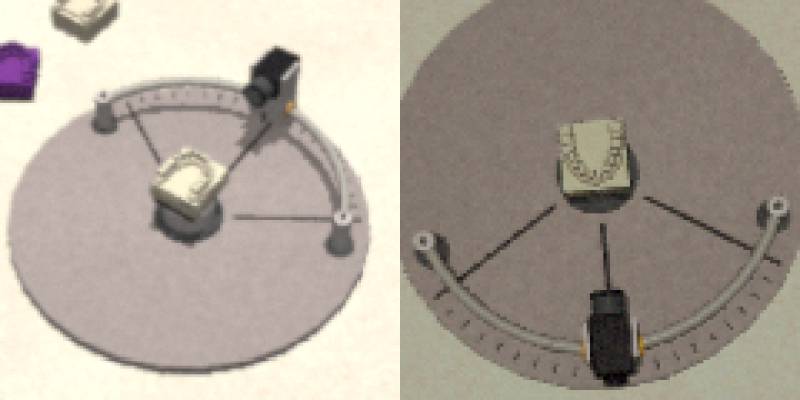

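The top picture shows the front line running straight into the lens at (606,295). The cast sits square on the pedestal in both views, and the arm is clear. Handing in.

```bash
python3 -c "
from plant import workorder;print(workorder.close_job())"
```

```text
the job is handed in; nothing more can be done
None
```

The lower-jaw cast is seated on the pedestal, the camera slide is on the front-view line, and I handed the job in about 22 s into the 53 s limit. No verdict comes back, so the outcome rests on my own checks.

- **Cast:** I picked the white one with the black plate and open tongue space. The spindle and pin entered without resistance. About 13 N came up only at the height expected for fully seated. After release, a model overlay in the scene picture matched the cast in its home position.
- **Slide:** I brought it round from about 0.72 rad with the jaws loosely around it. A light closing squeeze on the 40 mm block put it within about 0.005 rad of the line. The last top picture shows the line running straight into the lens.
- **Disagreement:** the trained networks put the slide at +0.05 rad in the scene view and at −0.05 to −0.08 rad in the top view. Their cast point in the scene view was about 10 mm off. I trusted the jaw reading, the overlay and the pictures over these.
- **Bystanders:** I noticed nothing pushed or moved, and all forces stayed small. The networks' last points for the upper cast were 10–20 mm from their first ones. I put that down to network error, since the arm never went near it, but I did not measure it or the other bystanders again.

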